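# Load the brass die into the button press and shut the guard

### The arm

A 6-joint arm with a two-finger parallel gripper is mounted at the origin on the work surface. World frame = base frame: x ahead of the robot, y to its left, z up, the work surface at z = 0. Lengths are in m, angles in degrees, forces in N, time in s.
With the tool pointing down it reaches from about 0.25 to 0.725 m from the base axis. Payload 9.7 kg.
Tool frame: the origin (TCP) lies midway between the tips of the shut fingers; the grasp point (between the pads) lies 19 mm behind it; z points along the fingers, y is the line along which they close (so a half turn about z gives the same grasp; the last joint's range is limited). The gripper opens to 85 mm and grips with 20 to 120 N. Pads are 22 mm wide; open, the fingers measure 114 mm over their backs; the gripper's body (76 mm by 85 mm) begins 54 mm behind the grasp point. The pads swing forward as they close: fully open they stand 13 mm farther back than shut.
Start: joints at [72.938, 4.979, 10.078, 95.1, 0, 90], TCP at [0.161, 0.526, 0.231] pointing down, gripper open.
Joint ranges: [-179.16, 179.16], [-48.56, 103.87], [-65.8, 70.77], [-126.05, 130.52], [-82.76, 87.17], [-180, 180]. Speed limits (degrees/s): [127.2, 127.2, 147.25, 180, 180, 180].

### API

Orientations are given as [roll, pitch, yaw] about the fixed x, y, z axes, in that order (R = Rz(yaw) Ry(pitch) Rx(roll)).
In Python, from workcell import bot gives the robot as it stands.
- The arm moves only by the shell command python3 -m crank 'ROWS' [FORCE]. ROWS is JSON, a list of rows, each an object with "gripper": the finger opening in mm, from 0 to 85.4; "travel": the shift along the tool's x, y, z in mm, a list of three; "twist": the turn, a rotation vector about the tool's x, y, z in rad, a list of three. In form: [{"gripper": gripper, "travel": [tx, ty, tz], "twist": [rx, ry, rz]}, ...]. A call has 1 to 12 rows; each row shifts and turns the commanded pose from where the row before left it, along the tool's axes as they then stand; what a row does not reach is not made up. A row lasts 1/8 s, in which the tool goes at most 62.5 mm and 10.7 degrees, less where a joint would pass 70% of its speed; a pose out of reach is approached as far as the arm can. A call is refused whole if a number of a shift passes 62.5 or a number of a turn 0.188, either way. A call with a gripper value outside its range is refused whole. The fingers move at their own pace and stop on an object; FORCE is the grip in N (left out, the last holds). Time passes only in rows, so rows that do not move let the fingers close. It gives the time, the measured TCP pose, the force, the opening and the grip force at its end, in the units of the state.
- bot.get_obs(): the state, without advancing time (a new reading comes with each control period).
- bot.camera(name): name is "side" or "top"; returns the picture (384x512x3 uint8, red, green, blue); there is no depth.
- bot.calibration(name): a dict with "vfov" (degrees; the focal length in pixels is half the picture's height over the tangent of half this angle, whatever the lens; pixels are square), "cx", "cy" (the principal point, pixels), "camera_from_world" (4x4, takes a point from world to camera coordinates). Camera axes: x right, y down, z forward; pixel columns grow to the right and rows downward; lengths in m; the calibration is good to about 2 mm. A picture is of the moment at which its call begins. calibration takes no time and is no camera call.
- bot.job_done(): hands the job in; it is judged then, once.
The state is a dict: "time": time; "q": joint angles; "qd": joint speeds; "joint_efforts": joint torques, N m; "ee_pos": TCP position; "tcp_rot": TCP orientation; "wrist_force": force on the tool from outside, world axes, zero at the start; "torque": the same for the moment, N m; "opening": finger opening in m; "grasp_force": force on a finger pad.
Only numpy, scipy, OpenCV 4.12 (cv2) and the standard library are available. Lean on these libraries where they do the work, as an engineer would, in place of code of your own. Each camera call takes 0.05 s, during which the arm holds its last target. There are 200 camera calls.

### The job

Lift the clear yellow-framed guard of the green button press wide open so that it stays up, take the brass die and set it upright on the white spot inside the ring of the press (set it down, do not drop it) and let go of it, then lower the guard until it is fully closed over the die. Of the dies on the table only the brass one belongs in the press.

Things in the scene. Friction and masses are not known exactly. Their poses are not given: they have to be found in the camera images.
- press: Green press case fixed on the table, 235 x 190 mm (x, y), flat top 40 mm up. Origin: on the table below the nest's centre; x runs from guard handle to hinge (away from the robot within 0.2 rad), z up. Nest: dark ring on the top, 62 mm inside, 74 mm outside, 8 mm high; its white floor is 40 mm above the table. Guard hinge line: along y, at x = +80 mm, 42 mm above the table.
- guard (a joint): Guard angle in rad: 0 closed on the case, 1.45 at its stop, almost upright behind the nest; may start ajar. Stiff hinge: it stays where it is left and takes about 2 to 5 N at the handle. The guard is a clear hood with a yellow frame, 145 long (from hinge towards the robot), 160 wide, 84 mm high; it swings up and away from the robot.
- guard_handle (a point): Middle of the guard's handle, a black round bar 10 mm thick, 100 mm long, along press y, on a leg at each end, 42 mm before the hood's front; free space below. At guard angle a it lies -187 cos a + 60 sin a mm along press x and 187 sin a + 60 cos a mm up from the hinge line (closed: 102 mm over the table). Turns with the guard; axes as the press's when closed.
- brass_die: Brass-coloured round die standing upright, 58 mm high: foot 42 mm in diameter, 22 mm high; from 27 mm up a stem 26 mm in diameter to grip. 0.25 to 0.45 kg. Origin: centre of its underside, z along its axis. An aluminium and a black die of the same shape and a blue spool stand by it in shuffled places, 75 mm or more apart centre to centre.
Not all that is in view belongs to the job. Leave any turquoise look-alike of the brass_die alone.

How it is judged (in metres and radians):
On the way, in this order (a step that is already met when the one before it is completed fails the run):
1. the guard is lifted wide open (more than 1.1 rad) (value of joint guard above 1.1 rad), for 0.2 s.
2. the brass die stands upright in the nest, let go, with the guard still open (horizontal distance between brass_die and press below 0.014 m and z of brass_die in the frame of press between 0.035 and 0.045 m and angle between brass_die's own z axis and vertical below 0.15 rad and contact force between the fingers and brass_die below 0.1 N and value of joint guard above 0.9 rad), for 0.2 s.
At the end, for the whole second after the job is handed in: The brass die stands at rest on the nest's floor inside the ring, upright within 0.15 rad and within 14 mm of the nest's centre, and the guard is closed to within 0.08 rad (15 mm at the handle) (horizontal distance between brass_die and press below 0.014 m and z of brass_die in the frame of press between 0.035 and 0.045 m and angle between brass_die's own z axis and vertical below 0.15 rad and linear speed of brass_die below 0.02 m/s and value of joint guard below 0.08 rad); the robot touches nothing.
It fails at once if the brass die is dropped: it moves faster than 0.7 m/s while no finger touches it (linear speed of brass_die above 0.7 m/s and contact force between the fingers and brass_die below 0.01 N).
It also fails if it takes over 72 s, if anything falls off the work surface, if the arm or the gripper's body presses on something with over 40 N, if the wrist force passes 120 N, or if a joint passes its speed limit or range.

## Working session

There is one attempt and no reset: what is moved stays moved. The work goes in short steps, Python scripts to look and compute and a shell command to move; the robot and the scene stay as the last step left them, time stands still between calls to the robot, and variables do not carry over. Pictures are saved under pics/ and viewed, at most 10 in all, crops included, and the job is handed in when it is done.

```bash
mkdir -p pics; ls; cat > h.py <<'E'
import numpy as np, cv2
from workcell import bot
def snap(n,f,crop=None,s=1):
    im=bot.camera(n)[:,:,::-1].copy()
    cv2.imwrite('pics/raw_'+f,im)
    if crop: x0,y0,x1,y1=crop; im=im[y0:y1,x0:x1]
    if s!=1: im=cv2.resize(im,None,fx=s,fy=s,interpolation=cv2.INTER_CUBIC)
    cv2.imwrite('pics/'+f,im)
def cal(n):
    c=bot.calibration(n); T=np.array(c['camera_from_world']); f=192/np.tan(np.radians(c['vfov'])/2)
    return f,c['cx'],c['cy'],T
def ray(n,u,v):
    f,cx,cy,T=cal(n); R=T[:3,:3]; o=-R.T@T[:3,3]; return o,R.T@np.array([(u-cx)/f,(v-cy)/f,1])
def atz(n,u,v,z):
    o,d=ray(n,u,v); return o+d*(z-o[2])/d[2]
def proj(n,p):
    f,cx,cy,T=cal(n); q=T[:3,:3]@np.array(p)+T[:3,3]; return np.array([f*q[0]/q[2]+cx,f*q[1]/q[2]+cy])
def rel(p,rotz=None):
    "shift in tool axes (mm) from measured pose to world point p"
    from scipy.spatial.transform import Rotation as R
    o=bot.get_obs(); return R.from_euler('xyz',o['tcp_rot'],degrees=True).inv().apply(np.array(p)-o['ee_pos'])*1000
E
python3 - <<'E'
from h import *
print(bot.get_obs())
for n in('top','side'):
    print(bot.calibration(n)); snap(n,n+'0.png',None,1.5)
a=cv2.imread('pics/raw_top0.png');b=cv2.imread('pics/raw_side0.png')
E
```

```text
pics
{'time': 0.0, 'q': array([7.29371552e+01, 5.01340072e+00, 1.00357435e+01, 9.50999816e+01,
       1.42973764e-03, 8.99985564e+01]), 'qd': array([ 0.07902249,  0.0099772 ,  0.08895702,  0.0259416 , -0.01847743,
       -0.01503121]), 'joint_efforts': array([ 1.64952984e-03, -5.20392752e+01,  4.64794850e+01,  1.65844196e-02,
        8.96226538e-05,  2.61997417e-05]), 'ee_pos': array([0.16130933, 0.52558085, 0.23057255]), 'tcp_rot': array([-1.79922361e+02, -1.43169242e-03,  1.62938597e+02]), 'wrist_force': array([ 0.60602821, -0.15883938,  0.0962942 ]), 'torque': array([-0.04144049, -0.03302654, -0.0203972 ]), 'grasp_force': 0.0, 'opening': 0.08532835243589092}
{'vfov': 49.303208649969335, 'cx': 252.6535332774935, 'cy': 189.93159641899538, 'camera_from_world': array([[-0.01679964, -0.9997942 ,  0.01137207, -0.10084191],
       [-0.99828557,  0.01613432, -0.05626375,  0.53210417],
       [ 0.05606869, -0.01229779, -0.99835117,  0.81340166],
       [ 0.        ,  0.        ,  0.        ,  1.        ]])}
{'vfov': 50.3932567469168, 'cx': 252.60934001661445, 'cy': 190.98493622867682, 'camera_from_world': array([[ 0.88055444, -0.47385822,  0.00907005, -0.53245779],
       [-0.32432049, -0.61640786, -0.71753577,  0.20304756],
       [ 0.34560107,  0.6288877 , -0.6964626 ,  0.65321646],
       [ 0.        ,  0.        ,  0.        ,  1.        ]])}
```

View pics/top0.png

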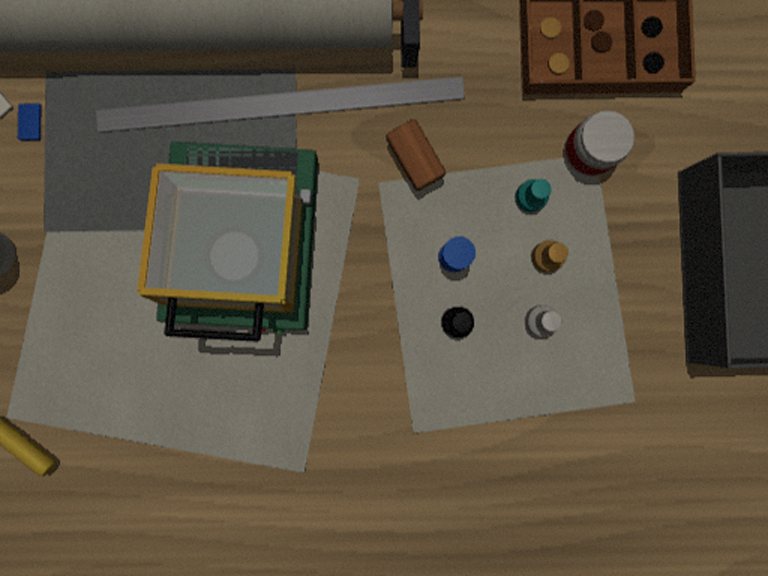

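View pics/side0.png

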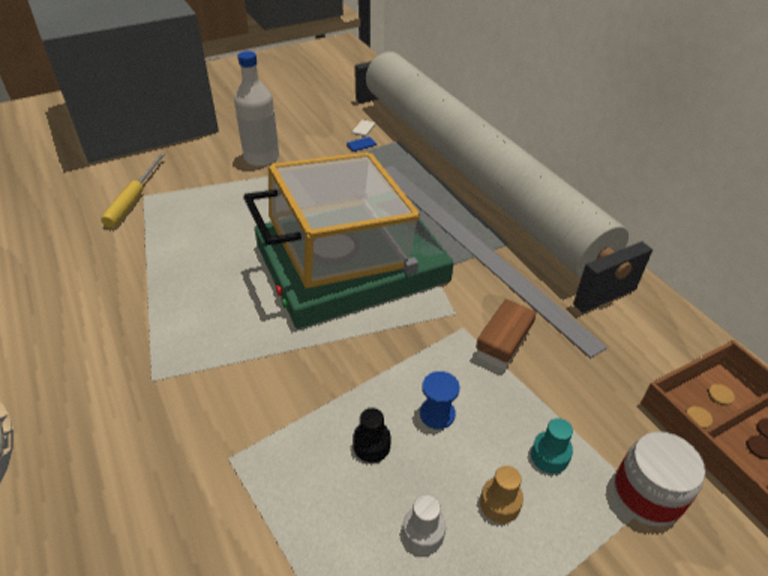

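Top view (shown at 1.5x) has the press at about (235,235), its nest floor at (234,256) and the handle bar from (168,335) to (260,338). Die candidates are brass/orange (551,256), aluminium (545,321), black (458,322), turquoise look-alike (535,194) and blue spool (458,254). The brass one fits by its colour and its stem on a foot. I'll confirm it in a crop.

```bash
python3 - <<'E'
from h import *
a=cv2.imread('pics/raw_top0.png');b=cv2.imread('pics/raw_side0.png')
c=lambda im,x0,y0,w,h,s: cv2.resize(im[y0:y0+h,x0:x0+w],None,fx=s,fy=s,interpolation=cv2.INTER_CUBIC)
l=c(a,90,90,130,150,3); r=np.vstack([c(a,330,110,70,60,5),c(b,300,290,70,60,5)])
l=cv2.resize(c(a,90,90,130,150,4),(520,600)); r=np.vstack([c(a,335,130,60,75,4),c(b,300,290,60,75,4)])
cv2.imwrite('pics/crop1.png',np.hstack([l,r]))
print('nest',atz('top',234/1.5,256/1.5,.04), atz('side',335/1.5,246/1.5,.04))
print('die top',atz('top',556/1.5,250/1.5,.058),atz('side',508/1.5,475/1.5,.058))
for z in(.102,.12,.14): print(z,[(atz('top',u/1.5,v/1.5,z)) for u,v in((168,334),(260,338))])
def tri(p,q):
    o1,d1=ray('top',*p);o2,d2=ray('side',*q)
    A=np.c_[d1,-d2];t=np.linalg.lstsq(A,o2-o1,rcond=None)[0]
    return (o1+d1*t[0]+o2+d2*t[1])/2, np.linalg.norm(o1+d1*t[0]-o2-d2*t[1])
print(tri((168/1.5,334/1.5),(248/1.5,196/1.5)),tri((260/1.5,338/1.5),(270/1.5,240/1.5)))
E
```

```text
nest [0.5690969  0.07591425 0.04      ] [0.57344962 0.07449668 0.04      ]
die top [ 0.56845418 -0.33305689  0.058     ] [ 0.56692844 -0.33516672  0.058     ]
0.102 [array([0.47182063, 0.1399621 , 0.102     ]), array([0.46529793, 0.03228829, 0.102     ])]
0.12 [array([0.47211379, 0.13414869, 0.12      ]), array([0.4657495 , 0.02908993, 0.12      ])]
0.14 [array([0.47243952, 0.12768936, 0.14      ]), array([0.46625126, 0.0255362 , 0.14      ])]
(array([0.47422726, 0.13248002, 0.12272532]), np.float64(0.004394332556195805)) (array([0.46684028, 0.02751216, 0.12696897]), np.float64(0.0019467527368997423))
```

View pics/crop1.png

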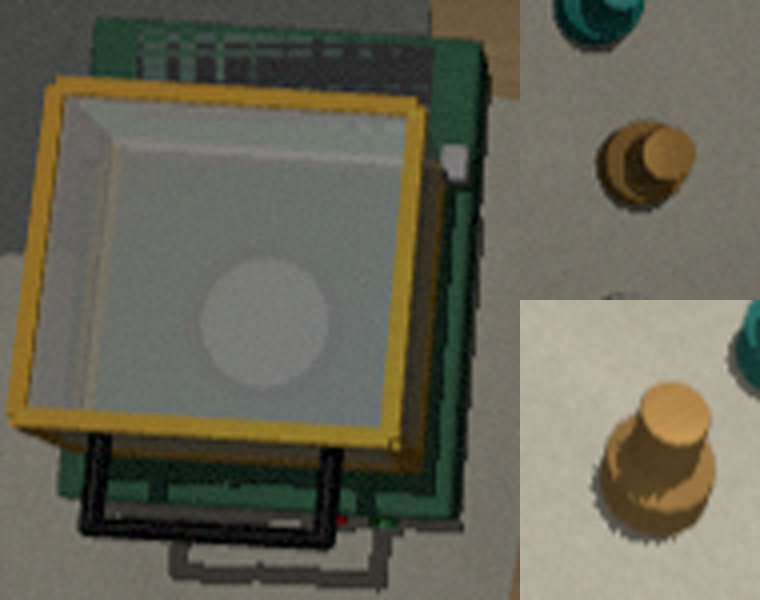

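The crop confirms it: brass stem and foot, with its top at (372,168) in raw top pixels. The guard is ajar by about 0.12 rad, and the handle's middle is near (0.471, 0.080, 0.125). I'll turn the tool so the fingers close along press x.

```bash
python3 -m crank '[{"gripper":85,"travel":[0,0,0],"twist":[0,0,0.167]},{"gripper":32,"travel":[0,0,0],"twist":[0,0,0.167]},{"gripper":32,"travel":[0,0,0],"twist":[0,0,0.167]},{"gripper":32,"travel":[0,0,0],"twist":[0,0,0.167]},{"gripper":32,"travel":[0,0,0],"twist":[0,0,0.167]},{"gripper":32,"travel":[0,0,0],"twist":[0,0,0.167]},{"gripper":32,"travel":[0,0,0],"twist":[0,0,0.167]},{"gripper":32,"travel":[0,0,0],"twist":[0,0,0.167]}]'; python3 - <<'E'
from h import *
print(rel([.466,.080,.2]))
print('box',atz('side',95/1.5,160/1.5,0),atz('side',215/1.5,130/1.5,0),'bottle',atz('side',262/1.5,160/1.5,0))
print('die',atz('top',372,168,.058),atz('side',338.75,318,.058))
E
```

```text
time: 1.1
ee_pos: [0.1613, 0.5256, 0.2308]
tcp_rot: [-180.0, 0.0, 86.1]
wrist_force: [-0.2, 0.0, 0.2]
opening: 0.0322
grasp_force: 0.0
[-423.69878808  334.46803606   31.1256986 ]
box [0.3135571  0.53182025 0.        ] [0.53531769 0.53486327 0.        ] bottle [0.57806699 0.39430257 0.        ]
die [ 0.56588192 -0.33550401  0.058     ] [ 0.56574529 -0.3369432   0.058     ]
```

```bash
python3 -m crank '[{"gripper":32,"travel":[-40,25,0],"twist":[0,0,0]},{"gripper":32,"travel":[-40,25,0],"twist":[0,0,0]},{"gripper":32,"travel":[-40,30,0],"twist":[0,0,0]},{"gripper":32,"travel":[-40,30,4],"twist":[0,0,0]},{"gripper":32,"travel":[-40,30,4],"twist":[0,0,0]},{"gripper":32,"travel":[-40,30,4],"twist":[0,0,0]},{"gripper":32,"travel":[-40,30,4],"twist":[0,0,0]},{"gripper":32,"travel":[-40,34,4],"twist":[0,0,0]},{"gripper":32,"travel":[-40,34,5],"twist":[0,0,0]},{"gripper":32,"travel":[-40,34,6],"twist":[0,0,0]},{"gripper":32,"travel":[-24,32,0],"twist":[0,0,0]},{"gripper":32,"travel":[0,0,0],"twist":[0,0,0]}]'; python3 - <<'E'
from h import *
snap('side','s1.png',(140,60,320,240),3.3)
print(rel([.466,.080,.2]), bot.get_obs()['ee_pos'])
print(proj('side',[.4705,.08,.125]),proj('side',bot.get_obs()['ee_pos']))
E
```

```text
time: 2.6
ee_pos: [0.469, 0.0798, 0.1993]
tcp_rot: [-179.9, 0.0, 86.2]
wrist_force: [-0.1, 0.2, 0.2]
opening: 0.0319
grasp_force: 0.0
[-0.90241418 -2.15137319 -0.40857459] [0.46820497 0.08076022 0.19958784]
[171.45532272 144.60212387] [164.66270538 111.37214642]
```

View pics/s1.png

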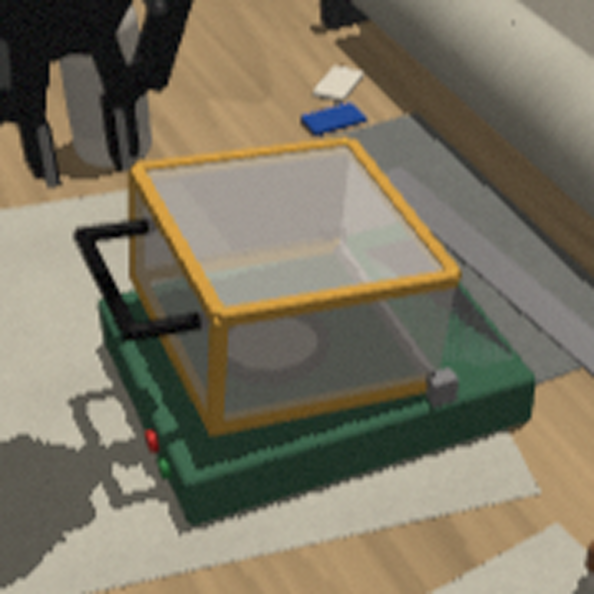

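The handle's middle at crop (104,284) matches the prediction, and the fingers straddle it from above. Next I lower over the bar and grip it.

```bash
python3 -m crank '[{"gripper":32,"travel":[0,-2,25],"twist":[0,0,0]},{"gripper":32,"travel":[0,-1,25],"twist":[0,0,0]},{"gripper":32,"travel":[0,0,25],"twist":[0,0,0]},{"gripper":32,"travel":[0,0,18],"twist":[0,0,0]},{"gripper":32,"travel":[0,0,0],"twist":[0,0,0]},{"gripper":4,"travel":[0,0,0],"twist":[0,0,0]},{"gripper":4,"travel":[0,0,0],"twist":[0,0,0]},{"gripper":4,"travel":[0,0,0],"twist":[0,0,0]}]' 30
```

```text
time: 3.65
ee_pos: [0.4702, 0.0818, 0.1087]
tcp_rot: [179.4, -0.0, 86.3]
wrist_force: [28.6, -1.4, -15.1]
opening: 0.0085
grasp_force: 32.5
```

```bash
python3 -m crank '[{"gripper":4,"travel":[0,4,-2],"twist":[0,0,0]},{"gripper":4,"travel":[0,8,-13],"twist":[0,0,0]},{"gripper":4,"travel":[0,8,-14],"twist":[0,0,0]},{"gripper":4,"travel":[0,9,-12],"twist":[0,0,0]},{"gripper":4,"travel":[0,10,-11],"twist":[0,0,0]},{"gripper":4,"travel":[0,11,-10],"twist":[0,0,0]},{"gripper":4,"travel":[0,11,-10],"twist":[0,0,0]},{"gripper":4,"travel":[0,0,0],"twist":[0,0,0]}]'
```

```text
time: 4.65
ee_pos: [0.5255, 0.0777, 0.1822]
tcp_rot: [180.0, 0.0, 86.4]
wrist_force: [-11.0, -2.6, 13.7]
opening: 0.0084
grasp_force: 33.6
```

```bash
python3 -m crank '[{"gripper":4,"travel":[0,11,-10],"twist":[0,0,0]},{"gripper":4,"travel":[0,12,-9],"twist":[0,0,0]},{"gripper":4,"travel":[0,13,-7],"twist":[0,0,0]},{"gripper":4,"travel":[0,13,-6],"twist":[0,0,0]},{"gripper":4,"travel":[0,14,-5],"twist":[0,0,0]},{"gripper":4,"travel":[0,14,-4],"twist":[0,0,0]},{"gripper":4,"travel":[0,15,-3],"twist":[0,0,0]},{"gripper":4,"travel":[0,15,-1],"twist":[0,0,0]},{"gripper":4,"travel":[0,0,0],"twist":[0,0,0]}]'
```

```text
time: 5.78
ee_pos: [0.6343, 0.07, 0.2267]
tcp_rot: [179.7, 0.1, 86.3]
wrist_force: [1.8, -5.3, 5.5]
opening: 0.0087
grasp_force: 32.2
```

```bash
python3 -m crank '[{"gripper":4,"travel":[0,15,0],"twist":[0,0,0]},{"gripper":4,"travel":[0,14,0],"twist":[0,0,0]},{"gripper":4,"travel":[0,11,1],"twist":[0,0,0]},{"gripper":4,"travel":[0,8,2],"twist":[0,0,0]},{"gripper":4,"travel":[0,0,0],"twist":[0,0,0]}]'
```

```text
time: 6.4
ee_pos: [0.6821, 0.0666, 0.2238]
tcp_rot: [179.7, 0.1, 86.3]
wrist_force: [3.6, -8.0, 6.5]
opening: 0.0085
grasp_force: 32.7
```

```bash
python3 -m crank '[{"gripper":32,"travel":[0,0,0],"twist":[0,0,0]},{"gripper":32,"travel":[0,0,0],"twist":[0,0,0]},{"gripper":32,"travel":[0,0,0],"twist":[0,0,0]},{"gripper":32,"travel":[0,0,-20],"twist":[0,0,0]},{"gripper":32,"travel":[0,0,-30],"twist":[0,0,0]},{"gripper":32,"travel":[0,0,-10],"twist":[0,0,0]},{"gripper":50,"travel":[0,0,0],"twist":[0,0,0]}]';  python3 - <<'E'
from h import *
print(rel([.566,-.336,.12]))
E
```

```text
time: 7.28
ee_pos: [0.6809, 0.0683, 0.2814]
tcp_rot: [180.0, -0.0, 86.4]
wrist_force: [-0.1, 0.4, 0.7]
opening: 0.0488
grasp_force: 0.0
[-410.78289938  -89.40201534  161.21487888]
```

```bash
python3 -m crank '[{"gripper":50,"travel":[-40,-9,0],"twist":[0,0,0]},{"gripper":50,"travel":[-40,-9,0],"twist":[0,0,0]},{"gripper":50,"travel":[-41,-9,0],"twist":[0,0,0]},{"gripper":50,"travel":[-41,-9,0],"twist":[0,0,0]},{"gripper":50,"travel":[-41,-9,20],"twist":[0,0,0]},{"gripper":50,"travel":[-41,-9,25],"twist":[0,0,0]},{"gripper":50,"travel":[-41,-9,30],"twist":[0,0,0]},{"gripper":50,"travel":[-41,-9,30],"twist":[0,0,0]},{"gripper":50,"travel":[-41,-9,30],"twist":[0,0,0]},{"gripper":50,"travel":[-41,-9,26],"twist":[0,0,0]},{"gripper":50,"travel":[0,0,0],"twist":[0,0,0]}]'; python3 - <<'E'
from h import *
snap('side','s2.png',None,1.5)
snap('top','t2.png',(90,50,220,250),4)
print(rel([.566,-.336,.12]),bot.get_obs()['ee_pos'],proj('side',[.566,-.336,.058]))
E
```

```text
time: 8.65
ee_pos: [0.5623, -0.3348, 0.1158]
tcp_rot: [-179.7, -0.1, 86.2]
wrist_force: [-0.2, 1.0, 1.3]
opening: 0.0503
grasp_force: 0.0
[-2.86536652  1.71948448 -0.83799103] [ 0.56446559 -0.33302976  0.11916784] [338.4995651 317.4013122]
```

View pics/s2.png

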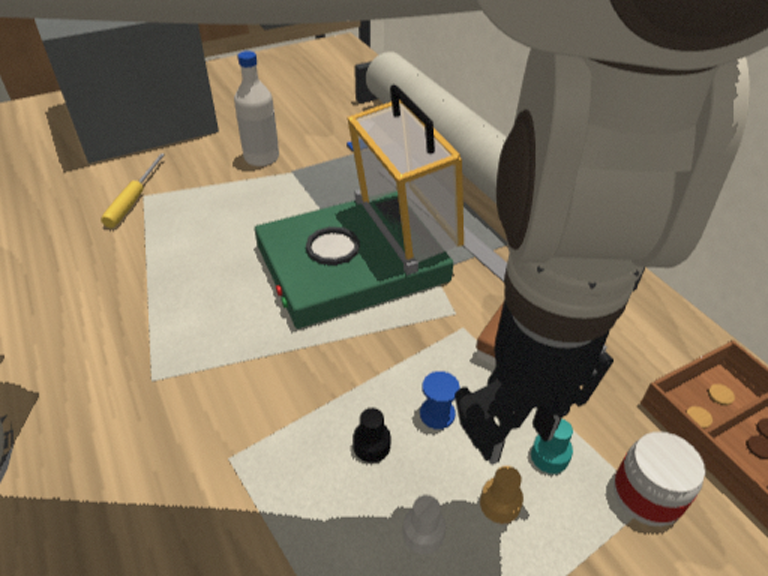

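```bash
python3 -m crank '[{"gripper":50,"travel":[-2,2,25],"twist":[0,0,0]},{"gripper":50,"travel":[0,0,25],"twist":[0,0,0]},{"gripper":50,"travel":[0,0,25],"twist":[0,0,0]},{"gripper":50,"travel":[0,0,11],"twist":[0,0,0]},{"gripper":50,"travel":[0,0,0],"twist":[0,0,0]},{"gripper":10,"travel":[0,0,0],"twist":[0,0,0]},{"gripper":10,"travel":[0,0,0],"twist":[0,0,0]},{"gripper":10,"travel":[0,0,0],"twist":[0,0,0]},{"gripper":10,"travel":[0,0,0],"twist":[0,0,0]}]' 50; python3 -c "
from h import *
print(bot.get_obs())"
```

```text
time: 9.88
ee_pos: [0.5675, -0.3358, 0.0358]
tcp_rot: [179.9, 0.0, 86.4]
wrist_force: [-1.3, 1.5, 6.3]
opening: 0.0247
grasp_force: 48.9
{'time': 9.875, 'q': array([-3.06158652e+01,  2.03523136e+01,  6.54168473e+00,  7.60711303e+01,
        1.12764267e-02,  6.29971717e+01]), 'qd': array([ 0.00287192,  0.03392459, -0.04704487, -0.00248219, -0.11472059,
       -0.03110085]), 'joint_efforts': array([-1.09169218e-01, -6.44619298e+01,  4.39731538e+01, -6.75904993e-01,
       -1.06757660e-01,  7.00134216e-03]), 'ee_pos': array([ 0.56751952, -0.33577708,  0.03578655]), 'tcp_rot': array([1.79889529e+02, 4.36382844e-02, 8.63869327e+01]), 'wrist_force': array([-1.28366435,  1.53986554,  6.29792138]), 'torque': array([0.23578806, 0.18682845, 0.00810343]), 'grasp_force': 48.90059162367834, 'opening': 0.024655713868331458}
```

View pics/t2.png

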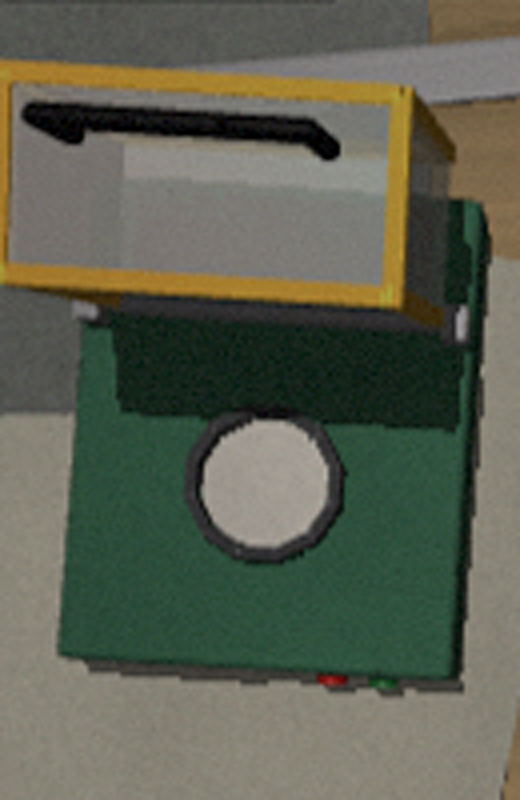

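The guard stands open at about 1.4 rad, and the nest's floor is at (265,484) in the crop, raw (156.3,171). The die is gripped.

```bash
python3 -m crank '[{"gripper":10,"travel":[0,0,-10],"twist":[0,0,0]},{"gripper":10,"travel":[0,0,-25],"twist":[0,0,0]},{"gripper":10,"travel":[0,0,-30],"twist":[0,0,0]},{"gripper":10,"travel":[0,0,-35],"twist":[0,0,0]},{"gripper":10,"travel":[0,0,-30],"twist":[0,0,0]},{"gripper":10,"travel":[0,0,-20],"twist":[0,0,0]},{"gripper":10,"travel":[0,0,0],"twist":[0,0,0]}]'; python3 - <<'E'
from h import *
def blob(f,u,v,r=26):
    im=cv2.imread('pics/raw_'+f); g=im[v-r:v+r,u-r:u+r].min(2)
    _,m=cv2.threshold(g,0,255,cv2.THRESH_OTSU); n,l,s,c=cv2.connectedComponentsWithStats(m)
    k=l[r,r]; print(s[k]); return c[k]+[u-r,v-r]
t=blob('t2.png',156,171);s=blob('s2.png',221,164)
a,b=atz('top',*t,.04),atz('side',*s,.04); print(t,s,a,b)
n=(a+b)/2; print(n, rel([n[0],n[1],.2]), bot.get_obs()['ee_pos'])
E
```

```text
time: 10.75
ee_pos: [0.5675, -0.3359, 0.1861]
tcp_rot: [179.9, 0.1, 86.4]
wrist_force: [1.2, -0.8, -3.6]
opening: 0.0247
grasp_force: 49.5
[ 10  10  32  32 795]
[ 13  18  28  17 362]
[155.86540881 170.47421384] [221.3480663 163.5441989] [0.56947257 0.07617093 0.04      ] [0.57034104 0.07782021 0.04      ]
[0.5699068  0.07699557 0.04      ] [412.17002821 -23.61575504 -14.50843612] [ 0.56748456 -0.33586325  0.18606945]
```

```bash
python3 -m crank '[{"gripper":10,"travel":[20,-2,-5],"twist":[0,0,0]},{"gripper":10,"travel":[36,-2,-5],"twist":[0,0,0]},{"gripper":10,"travel":[42,-2,-4],"twist":[0,0,0]},{"gripper":10,"travel":[42,-2,0],"twist":[0,0,0]},{"gripper":10,"travel":[42,-2,0],"twist":[0,0,0]},{"gripper":10,"travel":[42,-2,0],"twist":[0,0,0]},{"gripper":10,"travel":[42,-2,0],"twist":[0,0,0]},{"gripper":10,"travel":[42,-2,0],"twist":[0,0,0]},{"gripper":10,"travel":[42,-2,0],"twist":[0,0,0]},{"gripper":10,"travel":[36,-3,0],"twist":[0,0,0]},{"gripper":10,"travel":[20,-3,0],"twist":[0,0,0]},{"gripper":10,"travel":[6,0,0],"twist":[0,0,0]}]'; python3 -m crank '[{"gripper":10,"travel":[0,0,0],"twist":[0,0,0]},{"gripper":10,"travel":[0,0,0],"twist":[0,0,0]}]'; python3 - <<'E'
from h import *
print(rel([.5699,.077,.0768]))
snap('side','s3.png',(150,40,300,200),3.7)
E
```

```text
time: 12.25
ee_pos: [0.5683, 0.0784, 0.1978]
tcp_rot: [-179.9, 0.0, 86.5]
wrist_force: [-0.3, -0.4, -4.2]
opening: 0.0246
grasp_force: 49.5
time: 12.5
ee_pos: [0.569, 0.0763, 0.1982]
tcp_rot: [-180.0, 0.0, 86.3]
wrist_force: [0.1, -0.1, -3.9]
opening: 0.0245
grasp_force: 49.5
[  0.78622505   0.89344013 121.4004344 ]
```

View pics/s3.png

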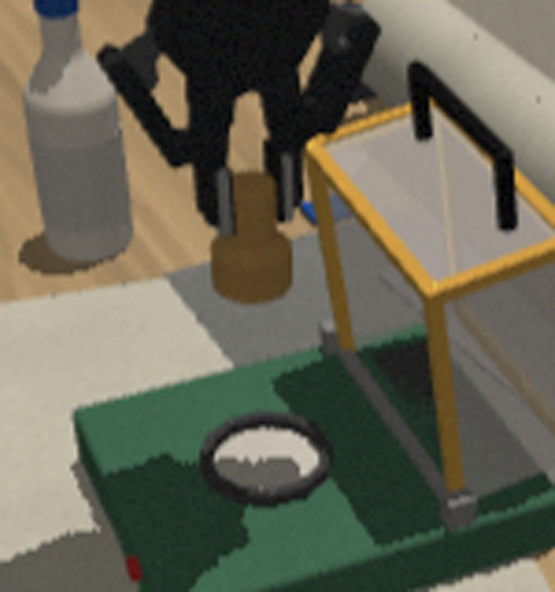

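The die hangs upright. The gripper's knuckles reach far out along x, at crop (355,45), and on lowering they could hit the open guard. I'll turn 90° so they spread along y.

```bash
python3 -m crank '[{"gripper":10,"travel":[0,0,0],"twist":[0,0,-0.1745]},{"gripper":10,"travel":[0,0,0],"twist":[0,0,-0.1745]},{"gripper":10,"travel":[0,0,0],"twist":[0,0,-0.1745]},{"gripper":10,"travel":[0,0,0],"twist":[0,0,-0.1745]},{"gripper":10,"travel":[0,0,0],"twist":[0,0,-0.1745]},{"gripper":10,"travel":[0,0,0],"twist":[0,0,-0.1745]},{"gripper":10,"travel":[0,0,0],"twist":[0,0,-0.1745]},{"gripper":10,"travel":[0,0,0],"twist":[0,0,-0.1745]},{"gripper":10,"travel":[0,0,0],"twist":[0,0,-0.1745]},{"gripper":10,"travel":[0,0,0],"twist":[0,0,0]}]'; python3 - <<'E'
from h import *
print(rel([.5699,.077,.0768]))
E
```

```text
time: 13.8
ee_pos: [0.569, 0.0765, 0.1983]
tcp_rot: [-180.0, 0.0, 176.2]
wrist_force: [0.1, -0.2, -3.2]
opening: 0.0244
grasp_force: 49.5
[ -0.84983637   0.54056221 121.49071432]
```

```bash
python3 -m crank '[{"gripper":10,"travel":[0,0,15],"twist":[0,0,0]},{"gripper":10,"travel":[0,0,25],"twist":[0,0,0]},{"gripper":10,"travel":[0,0,25],"twist":[0,0,0]},{"gripper":10,"travel":[0,0,25],"twist":[0,0,0]},{"gripper":10,"travel":[0,0,18],"twist":[0,0,0]},{"gripper":10,"travel":[0,0,6],"twist":[0,0,0]},{"gripper":10,"travel":[0,0,2],"twist":[0,0,0]},{"gripper":10,"travel":[0,0,0],"twist":[0,0,0]}]';python3 -m crank '[{"gripper":10,"travel":[0,0,2],"twist":[0,0,0]},{"gripper":10,"travel":[0,0,0],"twist":[0,0,0]}]'
```

```text
time: 14.8
ee_pos: [0.5694, 0.0773, 0.0831]
tcp_rot: [180.0, 0.1, 176.4]
wrist_force: [-0.1, 0.5, -3.4]
opening: 0.0247
grasp_force: 49.5
time: 15.05
ee_pos: [0.5691, 0.0773, 0.0805]
tcp_rot: [180.0, 0.0, 176.4]
wrist_force: [-1.4, 0.0, -3.3]
opening: 0.0243
grasp_force: 49.5
```

```bash
for i in 1 2; do python3 -m crank '[{"gripper":10,"travel":[0,0,1.5],"twist":[0,0,0]},{"gripper":10,"travel":[0,0,0],"twist":[0,0,0]}]' | egrep 'ee_pos|wrist'; done
```

```text
ee_pos: [0.5689, 0.0772, 0.0787]
wrist_force: [0.3, -0.7, -3.0]
ee_pos: [0.5688, 0.0772, 0.0771]
wrist_force: [1.0, -0.1, -3.6]
```

```bash
for i in 1 2; do python3 -m crank '[{"gripper":10,"travel":[0,0,1],"twist":[0,0,0]},{"gripper":10,"travel":[0,0,0],"twist":[0,0,0]}]' | egrep 'ee_pos|wrist'; done
```

```text
ee_pos: [0.5689, 0.0772, 0.0762]
wrist_force: [0.3, 0.4, -3.2]
ee_pos: [0.5692, 0.0772, 0.0759]
wrist_force: [-0.6, -0.1, 2.0]
```

Contact: the wrist force went from -3.3 to +2 N. Next I release and rise.

```bash
python3 -m crank '[{"gripper":30,"travel":[0,0,0],"twist":[0,0,0]},{"gripper":45,"travel":[0,0,0],"twist":[0,0,0]},{"gripper":45,"travel":[0,0,0],"twist":[0,0,0]},{"gripper":45,"travel":[0,0,0],"twist":[0,0,0]},{"gripper":45,"travel":[0,0,-10],"twist":[0,0,0]},{"gripper":45,"travel":[0,0,-20],"twist":[0,0,0]},{"gripper":45,"travel":[0,0,-40],"twist":[0,0,0]},{"gripper":32,"travel":[0,0,-50],"twist":[0,0,0]},{"gripper":32,"travel":[0,0,-50],"twist":[0,0,0]},{"gripper":32,"travel":[0,0,-35],"twist":[0,0,0]},{"gripper":32,"travel":[0,0,0],"twist":[0,0,0]}]'; python3 - <<'E'
from h import *
snap('side','s4.png',(150,20,330,220),3)
E
```

```text
time: 17.42
ee_pos: [0.5697, 0.0774, 0.2841]
tcp_rot: [179.9, 0.3, 176.4]
wrist_force: [0.2, -0.2, -0.0]
opening: 0.032
grasp_force: 0.0
```

View pics/s4.png

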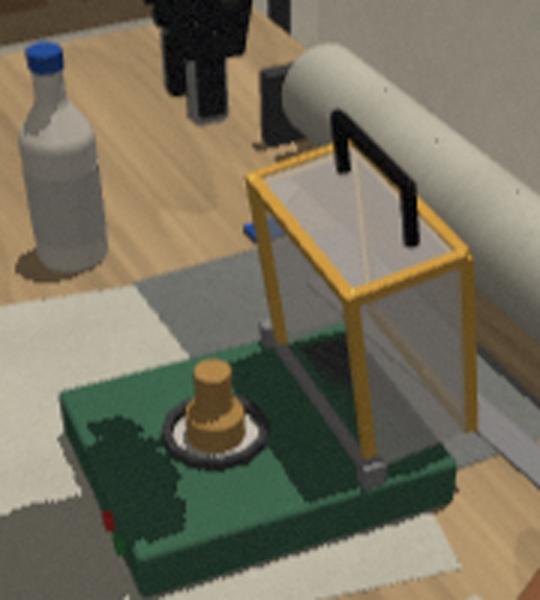

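The brass die stands upright inside the ring at crop (215,430), and the guard is still open. I turn back and go to the handle.

```bash
python3 -m crank '[{"gripper":32,"travel":[0,0,0],"twist":[0,0,0.1745]},{"gripper":32,"travel":[0,0,0],"twist":[0,0,0.1745]},{"gripper":32,"travel":[0,0,0],"twist":[0,0,0.1745]},{"gripper":32,"travel":[0,0,0],"twist":[0,0,0.1745]},{"gripper":32,"travel":[0,0,0],"twist":[0,0,0.1745]},{"gripper":32,"travel":[0,0,0],"twist":[0,0,0.1745]},{"gripper":32,"travel":[0,0,0],"twist":[0,0,0.1745]},{"gripper":32,"travel":[0,0,0],"twist":[0,0,0.1745]},{"gripper":32,"travel":[0,0,0],"twist":[0,0,0.1745]},{"gripper":32,"travel":[0,0,0],"twist":[0,0,0]}]'; python3 - <<'E'
from h import *
print(rel([.6815,.0675,.2245]))
E
```

```text
time: 18.73
ee_pos: [0.5686, 0.0772, 0.2792]
tcp_rot: [-179.9, 0.0, 86.5]
wrist_force: [-0.2, 0.5, 0.3]
opening: 0.032
grasp_force: 0.0
[ -2.67808275 113.37337457  54.49331577]
```

```bash
python3 -m crank '[{"gripper":32,"travel":[-1,38,0],"twist":[0,0,0]},{"gripper":32,"travel":[-1,38,0],"twist":[0,0,0]},{"gripper":32,"travel":[-1,36,0],"twist":[0,0,0]},{"gripper":32,"travel":[0,0,0],"twist":[0,0,0]},{"gripper":32,"travel":[0,0,20],"twist":[0,0,0]},{"gripper":32,"travel":[0,0,20],"twist":[0,0,0]},{"gripper":32,"travel":[0,0,14],"twist":[0,0,0]},{"gripper":32,"travel":[0,0,0],"twist":[0,0,0]},{"gripper":4,"travel":[0,0,0],"twist":[0,0,0]},{"gripper":4,"travel":[0,0,0],"twist":[0,0,0]},{"gripper":4,"travel":[0,0,0],"twist":[0,0,0]}]' 30
```

```text
time: 20.1
ee_pos: [0.6807, 0.0672, 0.2275]
tcp_rot: [179.9, -0.0, 86.4]
wrist_force: [-1.0, -0.5, 5.2]
opening: 0.0089
grasp_force: 29.7
```

```bash
python3 -m crank '[{"gripper":4,"travel":[0,-8,-2],"twist":[0,0,0]},{"gripper":4,"travel":[0,-11,-1],"twist":[0,0,0]},{"gripper":4,"travel":[0,-14,0],"twist":[0,0,0]},{"gripper":4,"travel":[0,-15,0],"twist":[0,0,0]},{"gripper":4,"travel":[0,-15,1],"twist":[0,0,0]},{"gripper":4,"travel":[0,-15,3],"twist":[0,0,0]},{"gripper":4,"travel":[0,-14,4],"twist":[0,0,0]},{"gripper":4,"travel":[0,-14,5],"twist":[0,0,0]},{"gripper":4,"travel":[0,-13,6],"twist":[0,0,0]},{"gripper":4,"travel":[0,0,0],"twist":[0,0,0]}]'
```

```text
time: 21.35
ee_pos: [0.5604, 0.0758, 0.2103]
tcp_rot: [-179.9, -0.1, 86.5]
wrist_force: [-3.6, 5.6, 1.7]
opening: 0.0081
grasp_force: 30.2
```

```bash
python3 -m crank '[{"gripper":4,"travel":[0,-13,8],"twist":[0,0,0]},{"gripper":4,"travel":[0,-12,9],"twist":[0,0,0]},{"gripper":4,"travel":[0,-11,10],"twist":[0,0,0]},{"gripper":4,"travel":[0,-11,11],"twist":[0,0,0]},{"gripper":4,"travel":[0,-11,11],"twist":[0,0,0]},{"gripper":4,"travel":[0,-10,12],"twist":[0,0,0]},{"gripper":4,"travel":[0,-9,13],"twist":[0,0,0]},{"gripper":4,"travel":[0,-8,14],"twist":[0,0,0]},{"gripper":4,"travel":[0,0,0],"twist":[0,0,0]}]'
```

```text
time: 22.48
ee_pos: [0.4745, 0.0821, 0.1213]
tcp_rot: [-179.8, -0.2, 86.5]
wrist_force: [-8.4, 12.5, 0.9]
opening: 0.0081
grasp_force: 32.3
```

```bash
python3 -m crank '[{"gripper":4,"travel":[2,-4,8],"twist":[0,0,0]},{"gripper":4,"travel":[1,-3,8],"twist":[0,0,0]},{"gripper":4,"travel":[0,0,0],"twist":[0,0,0]}]';python3 -m crank '[{"gripper":4,"travel":[0,-2,7],"twist":[0,0,0]},{"gripper":4,"travel":[0,0,0],"twist":[0,0,0]}]'
```

```text
time: 22.85
ee_pos: [0.4674, 0.0829, 0.1051]
tcp_rot: [-179.7, 0.1, 86.4]
wrist_force: [-10.0, -2.5, 1.2]
opening: 0.0085
grasp_force: 32.4
time: 23.1
ee_pos: [0.4648, 0.0831, 0.098]
tcp_rot: [-179.6, 0.1, 86.4]
wrist_force: [-12.7, -1.5, -0.1]
opening: 0.0084
grasp_force: 32.6
```

```bash
for i in 1 2 3; do python3 -m crank '[{"gripper":4,"travel":[0,-1,3],"twist":[0,0,0]},{"gripper":4,"travel":[0,0,0],"twist":[0,0,0]}]' | egrep 'ee_pos|wrist'; done
```

```text
ee_pos: [0.4639, 0.0831, 0.0953]
wrist_force: [-13.7, -1.3, 2.9]
ee_pos: [0.4629, 0.0832, 0.0923]
wrist_force: [-13.6, -1.5, 2.5]
ee_pos: [0.4627, 0.0833, 0.0912]
wrist_force: [-15.9, -3.7, 16.1]
```

```bash
python3 -m crank '[{"gripper":4,"travel":[0,0,1],"twist":[0,0,0]},{"gripper":4,"travel":[0,0,0],"twist":[0,0,0]},{"gripper":32,"travel":[0,-3,0],"twist":[0,0,0]},{"gripper":32,"travel":[0,0,0],"twist":[0,0,0]},{"gripper":32,"travel":[0,0,0],"twist":[0,0,0]},{"gripper":32,"travel":[0,0,0],"twist":[0,0,0]},{"gripper":32,"travel":[0,0,-15],"twist":[0,0,0]},{"gripper":32,"travel":[0,0,-30],"twist":[0,0,0]},{"gripper":32,"travel":[0,0,-45],"twist":[0,0,0]},{"gripper":32,"travel":[0,-40,-30],"twist":[0,0,0]},{"gripper":32,"travel":[0,-40,0],"twist":[0,0,0]},{"gripper":32,"travel":[0,0,0],"twist":[0,0,0]}]'; python3 - <<'E'
from h import *
snap('side','s5.png',(150,60,330,240),3.3)
n=np.array([.5699,.077]);print(proj('side',[.4631,.0838,.102]))
E
```

```text
time: 25.35
ee_pos: [0.3811, 0.0892, 0.2113]
tcp_rot: [179.8, -0.1, 86.4]
wrist_force: [1.3, 0.2, -0.9]
opening: 0.032
grasp_force: 0.0
[168.69696245 154.02873045]
```

View pics/s5.png

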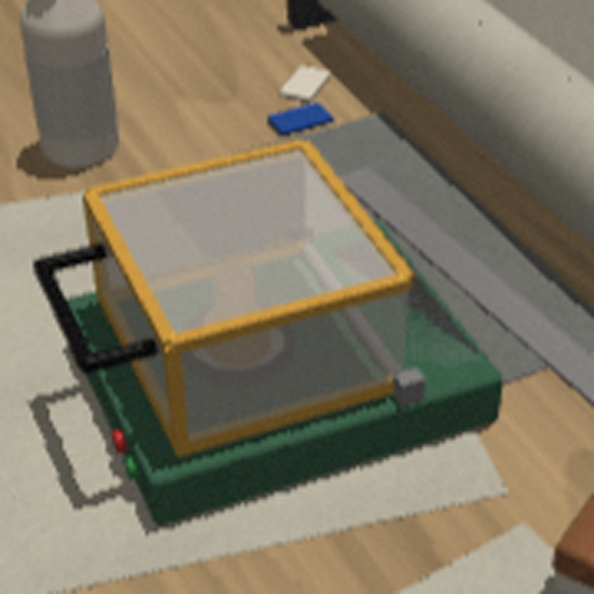

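The handle's middle is at raw (168.9,155.6), and the closed prediction is (168.7,154.0). So the guard is shut, with the die upright under it and the arm clear.

```bash
python3 -c "
from workcell import bot
print(bot.job_done())"
```

```text
the job is handed in; nothing more can be done
None
```

The job is handed in: the guard was lifted open, the brass die was set upright in the nest and released, and the guard was closed over it; the last camera view shows this, though the hand-in returned no verdict.

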